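# Clear the corn cobs into the food-waste caddy and latch its lid

## Robot

A 6-joint arm with a two-finger parallel gripper is mounted at the origin on the work surface. World frame = base frame: x ahead of the robot, y to its left, z up, the work surface at z = 0. Lengths are in m, angles in rad, forces in N, time in s.
With the tool pointing down it reaches from about 0.3 to 0.85 m from the base axis. Payload 5.4 kg.
Tool frame: the origin (TCP) lies on the centre line of the jaws, within the pads' length; the fingertips stand 17 mm ahead of it and the grasp point (between the pads) lies 2 mm behind it; z points along the fingers, y is the line along which they close (so a half turn about z gives the same grasp; the last joint's range is limited). The gripper opens to 85 mm and grips with 20 to 120 N. Pads are 22 mm wide; open, the fingers measure 114 mm over their backs; the gripper's body (76 mm by 85 mm) begins 54 mm behind the grasp point. The pads swing forward as they close: fully open they stand 13 mm farther back than shut.
Start: joints at [-1.458, 0.158, 1.597, -0, 1.386, -0.21], TCP at [0.182, -0.545, 0.248] pointing down, gripper open.
Joint ranges: [-2.91, 2.91], [-0.94, 2.29], [0.18, 2.7], [-1.29, 4.43], [0.17, 2.64], [-3, 3]. Speed limits (rad/s): [2.57, 2.57, 3.14, 3.14, 3.14, 3.14].

## Interface

Orientations are given as a unit quaternion [x, y, z, w].
In Python, from bench import robot, jaws, sense, cams, order gives the robot as it stands. Calls block until the motion is done:
- robot.goto(position, orientation): joint-space move of the TCP to a pose.
- robot.movel(position, speed=0.15, ori=None): straight line of the TCP; ori=None keeps the orientation; speed is the mean speed in m/s.
- robot.goto_joints(angles): joint-space move.
- jaws.gripper_to(opening, grasp_force=None): finger opening in m; grasp_force is the grip in N (None keeps the last); returns when the fingers have stopped.
- robot.dwell(seconds).
- robot.solve_ik(position, orientation): joint angles nearest the present ones, or None.
- sense(): the state.
- cams.snapshot(name): name is "scene" or "top"; returns the picture (420x560x3 uint8, blue, green, red); there is no depth.
- cams.calibration(name): a dict with "K" (3x3 intrinsics, pixels), "R" (3x3) and "t" (3): a world point X has camera coordinates R X + t. Camera axes: x right, y down, z forward; pixel columns grow to the right and rows downward; lengths in m; the calibration is good to about 2 mm. A picture is of the moment at which its call begins. calibration takes no time and is no camera call.
A pose or a line that the arm cannot do raises robot.Unreachable and nothing moves.
- order.close_job(): hands the job in; it is judged then, once.
Trained networks look in the newest picture that a camera, given by its name, has taken for a name from the list of things; names that differ only in an ending like _2 or _b are one class to them, and where a whole thing is asked for, a point or a joint stands for the part that bears it (a point fixed in the world has none). Each returns a list of dicts, best first, with "conf" (0 to 1); they miss things now and then, are a little off and sometimes report something else, mostly with a low value. They report only what shows in the picture. A call takes as long as a camera call.
- cams.recognise(camera, thing): "xyz" ([x, y, z] in m, in world coordinates, good to about 4 mm: the middle of the surface that is visible of it).
- cams.trace(camera, thing): "pixels" (420x560 bool, what is visible of it).
- cams.pinpoint(camera, thing): "xyz" ([x, y, z] in m, in world coordinates, good to about 4 mm: a listed point, or the origin of a listed thing).
The state is a dict: "t": time; "joints": joint angles; "qd": joint speeds; "effort": joint torques, N m; "tool_pos": TCP position; "tool_rot": TCP orientation; "ft_force": force on the tool from outside, world axes, zero at the start; "ft_torque": the same for the moment, N m; "gripper_width": finger opening in m; "finger_force": force on a finger pad.
Only numpy, scipy, OpenCV 4.12 (cv2) and the standard library are available. Lean on these libraries where they do the work, as an engineer would, in place of code of your own. Each camera call takes 0.05 s, during which the arm holds its last target. There are 200 camera calls.

## Task

Clear the two stripped corn cobs off the chopping board into the food-waste caddy. Then shut the caddy's lid and latch it: swing the fastener's bar round by its knob, up over the cam on the lid until it drops fully down into the notch. Leave the lemon, the knife and everything else where they are.

Things in the scene. Friction and masses are not known exactly. Their poses are not given: they have to be found in the camera images.
- caddy: Food-waste caddy: open brushed-steel box fixed to the worktop, 170 mm (its x) by 220 mm (its y), 130 mm high, walls 5 mm. Origin under its centre, on the worktop. Its -x side is the front with the fastener (it faces about world -y, towards the board), +x side the lid hinge. Its z is up.
- lid_hinge (a point): Middle of the lid's hinge line, at (88, 0, 130) mm in the caddy's frame; the hinge runs along the caddy's y.
- caddy_lid (a joint): Lid angle, rad: 0 shut (flat on the rim), 1.6 to 1.9 as found (upright, leaning back a little). The lid is a 12 mm thick steel panel, 176 mm from hinge to front edge, 226 mm wide; shut, its top is 142 mm above the worktop. The hinge is stiff and the lid stays wherever it is left: about 3 N at the front edge moves it, so it has to be pushed all the way down.
- lid_edge (a point): Middle of the lid's free (front) edge, on the outer face: the face on top when the lid is shut, looking away from the mouth when open. 25 mm to its right (caddy -y) the edge carries the keeper: a dark steel casting 16 mm wide that juts 46 mm out past the edge, with ramp, crest (153 mm above the worktop, lid shut), notch and, next to the edge, a stop (160 mm high).
- bar_pivot (a point): Fastener pivot at the front right corner of the caddy, at (-97, -85, 148) mm in the caddy's frame: a vertical post with a spring and cap (top 194 mm above the worktop). The bar, a 10 mm round steel rod, turns level about the post and can rise along it against the spring.
- bar_knob (a point): Middle of the wooden knob on the end of the bar: upright, round, about 24 mm across and 44 mm high (from 22 mm below to 22 mm above this point), 112 mm from the post axis. This point is 173 mm above the worktop when the bar is not lifted.
- bar (a joint): Bar angle about its post, rad: 0 latched (parallel to the caddy's front, pointing along the caddy's +y over the lid's keeper), growing as it swings out (1.57: along the caddy's -x). Found at 1.0 to 1.4; stays where left. About 1 N at the knob turns it; from 0.6 to 0.15 it climbs the keeper's ramp (about 4 N); near 0.1 it falls into the notch, against a stop.
- bar_lift (a joint): How far the bar is lifted along its post, m: 0 when free, 0.010 on the crest of the keeper's cam, 0.002 when down in the notch. A spring presses it down with 6 to 10 N. A finger that merely pushes the knob sideways lets it rise and drop; one that clamps it must follow.
- board: Wooden chopping board, fixed, 240 mm (its x) by 340 mm (its y), 20 mm thick; origin under its centre.
- cob_short_mid (a point): Middle of the short stripped corn cob: a straw-coloured ribbed cylinder, 36 mm diameter, 45 mm tall, standing on its cut end on the board. Its z is its long axis.
- cob_short: The short cob's body; origin at the centre of its lower cut end, z along its length.
- cob_long_mid (a point): Middle of the long stripped corn cob: same look, 34 mm diameter, 85 mm long, lying on the board. Its x is its long axis.
- cob_long: The long cob's body; its x is its long axis; origin 17 mm off the axis, on the underside as found.
- lemon: Whole yellow lemon, 80 mm long, 51 mm thick, lying on the board beside the cobs; to be left alone.
- knife: Chef's knife lying along the board's far edge, 320 mm long; origin at the root of the blade; to be left alone.
- mug: White mug, 82 mm diameter, 92 mm high, on the worktop; origin under its centre; to be left alone.
- salt_pot: Small blue ceramic pot, 76 mm diameter, 48 mm high, on the worktop; to be left alone.
- pepper_mill: Dark wooden pepper mill, 58 mm diameter, 175 mm high, at the back of the worktop; to be left alone.
- oil_bottle: Green oil bottle, 62 mm diameter, 235 mm high, at the back of the worktop; to be left alone.

How it is judged:
By the outcome, as a careful person would: the job done as asked, in the order asked, and still so for the second after the job is handed in, with the robot touching nothing.
It also fails if it takes over 72 s, if anything falls off the work surface, if the arm or the gripper's body presses on something with over 40 N, if the wrist force passes 120 N, or if a joint passes its speed limit or range.

## Working session

There is one attempt and no reset: what is moved stays moved. The work goes in short steps, each a Python script; the robot and the scene stay as the last script left them, time stands still between calls to the robot, and variables do not carry over. Pictures are saved under pics/ and viewed, at most 10 in all, crops included, and the job is handed in when it is done.

```bash
mkdir -p pics
cat > h.py <<'E'
import numpy as np, cv2
from bench import robot,jaws,sense,cams,order
from scipy.spatial.transform import Rotation as Rn
def pp(cam,th,n=1,f='pinpoint'):
    r=getattr(cams,f)(cam,th)
    return [(np.round(d['xyz'],4).tolist(),round(d['conf'],2)) for d in r[:n]]
def down(yaw): # tool z down, tool y axis at yaw (world) 
    y=np.array([np.cos(yaw),np.sin(yaw),0]);z=np.array([0,0,-1.]);x=np.cross(y,z)
    return Rn.from_matrix(np.c_[x,y,z]).as_quat()
E
python3 - <<'E'
from h import *
a=cams.snapshot('scene');b=cams.snapshot('top')
cv2.imwrite('pics/s0.png',a);cv2.imwrite('pics/t0.png',b)
for th in ['caddy','lid_hinge','lid_edge','bar_pivot','bar_knob','board','cob_short_mid','cob_short','cob_long_mid','cob_long','lemon','knife','mug','salt_pot','pepper_mill','oil_bottle']:
    print(th,pp('scene',th,2),pp('top',th,2))
print(sense()['t'],sense()['tool_rot'])
E
```

```text
caddy [([0.5728, 0.2582, -0.0049], 0.57)] []
lid_hinge [([0.5899, 0.3401, 0.1284], 0.7)] [([0.5929, 0.3424, 0.1312], 0.65)]
lid_edge [([0.6064, 0.3964, 0.295], 0.67), ([0.787, -0.08, 0.0009], 0.38)] [([0.6101, 0.4007, 0.2924], 0.59), ([0.6248, -0.242, 0.0204], 0.56)]
bar_pivot [([0.629, 0.1424, 0.1419], 0.9)] [([0.6233, 0.1359, 0.151], 0.62)]
bar_knob [([0.5599, 0.049, 0.1766], 0.84)] [([0.5623, 0.0473, 0.1761], 0.8), ([0.4752, -0.1119, 0.0371], 0.42)]
board [([0.5282, -0.2171, -0.0007], 0.67)] [([0.5348, -0.212, -0.0], 0.84)]
cob_short_mid [([0.4964, -0.2094, 0.0518], 0.78)] [([0.4982, -0.211, 0.045], 0.47)]
cob_short [([0.4994, -0.2116, 0.0189], 0.65)] [([0.4987, -0.203, 0.0229], 0.76), ([0.6264, -0.2414, 0.019], 0.49)]
cob_long_mid [] [([0.4781, -0.1113, 0.0363], 0.62)]
cob_long [([0.4753, -0.109, 0.0196], 0.63)] [([0.4742, -0.1111, 0.0191], 0.71)]
lemon [([0.514, -0.3199, 0.0203], 0.86), ([0.5913, 0.3429, 0.1283], 0.58)] [([0.5216, -0.3158, 0.0204], 0.79)]
knife [([0.6287, -0.2418, 0.0221], 0.62), ([0.787, -0.0745, 0.0038], 0.33)] [([0.626, -0.2435, 0.0198], 0.58), ([0.5607, 0.047, 0.1763], 0.53)]
mug [([0.3846, 0.0516, 0.0005], 0.7)] [([0.3813, 0.0505, 0.002], 0.84)]
salt_pot [([0.7276, 0.0107, -0.0005], 0.75)] [([0.7275, 0.014, -0.0008], 0.88)]
pepper_mill [([0.7745, 0.121, -0.0032], 0.92)] [([0.7747, 0.1223, 0.0012], 0.82)]
oil_bottle [([0.7859, -0.0746, 0.0004], 0.76)] [([0.7895, -0.0811, 0.0002], 0.58)]
1.7 [ 9.87004148e-01  1.60694781e-01 -3.58355969e-06  1.61760559e-05]
```

```bash
ls -la; python3 -c "
from h import *
for n in ('scene','top'):
    c=cams.calibration(n);print(n,c['K'].round(0).tolist() if hasattr(c['K'],'round') else c['K'],-np.array(c['R']).T@np.array(c['t']))"
```

```text
total 16
drwxr-xr-x  3 agent agent 4096 Nov 29 18:15 .
drwxr-xr-x 23 root  root  4096 Nov 29 18:15 ..
-rw-r--r--  1 agent agent  453 Nov 29 18:15 h.py
drwxr-xr-x  2 agent agent 4096 Nov 29 18:15 pics
scene [[398.0, 0.0, 272.0], [0.0, 398.0, 214.0], [0.0, 0.0, 1.0]] [ 1.11182637 -0.26096377  0.72233295]
top [[513.0, 0.0, 277.0], [0.0, 513.0, 206.0], [0.0, 0.0, 1.0]] [ 0.38928041 -0.01674136  1.32144801]
```

View pics/s0.png

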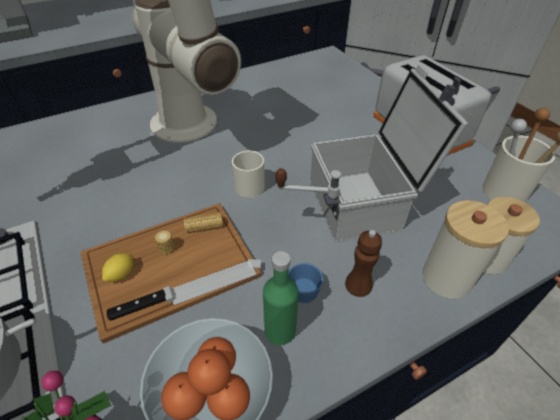

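View pics/t0.png

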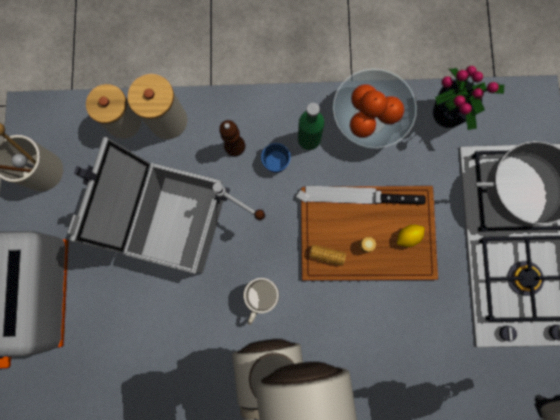

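The scene view shows the cobs at about (165,240) and (203,223), with the lemon at (118,267). The knob is at (281,177), the post at (334,185), and the lid is upright. The top view agrees: the long cob is at (327,256), the short one at (368,244) and the knob at (260,214). These match the network positions. Caddy yaw comes out at about 75°.

```bash
cat >> h.py <<'E'
PSI=np.radians(75.); H=np.array([.5914,.3412])
cx=np.array([np.cos(PSI),np.sin(PSI)]);cy=np.array([-cx[1],cx[0]])
C=H-.088*cx
def cad(x,y,z): return np.r_[C+x*cx+y*cy,z]
def best(p,yaws):
    q0=np.array(sense()['joints']);o=[]
    for y in yaws:
        q=robot.solve_ik(p,down(y))
        if q is not None:o.append((abs(np.array(q)-q0).max(),y))
    return min(o)[1]
E
python3 - <<'E'
from h import *
cams.snapshot('top')
m=cams.trace('top','cob_long_mid')[0]['pixels'].astype(np.uint8)
c=cams.calibration('top');K,R,t=[np.array(c[k]) for k in 'KRt']
def w(u,v,z):
    d=R.T@np.linalg.inv(K)@[u,v,1];o=-R.T@t;return (o+d*(z-o[2])/d[2])[:2]
pts=np.argwhere(m)[:,::-1]
W=np.array([w(u,v,.04) for u,v in pts]);mu=W.mean(0);e,V=np.linalg.eigh(np.cov((W-mu).T));a=V[:,1]
print(len(W),mu,np.degrees(np.arctan2(a[1],a[0])),4*np.sqrt(e))
p=.5*(mu+np.array([.476,-.1105]));ang=np.arctan2(a[1],a[0])
yaws=[ang+np.pi/2,ang-np.pi/2]
jaws.gripper_to(.07,40)
P=np.r_[p,.15];y=best(P,yaws);robot.goto(P,down(y))
robot.movel(np.r_[p,.041],.15)
print('w',jaws.gripper_to(.0,40),sense()['gripper_width'],sense()['finger_force'])
robot.movel(np.r_[p,.27],.25)
print(sense()['gripper_width'],sense()['joints'],sense()['t'])
D=cad(-.005,.04,.27);yd=best(D,[PSI+np.pi/2,PSI-np.pi/2])
robot.goto(D,down(yd));print(sense()['joints'],sense()['gripper_width'])
cv2.imwrite('pics/s1.png',cams.snapshot('scene'));print(sense()['t'])
E
```

```text
458 [ 0.47734351 -0.110562  ] 73.69831987473415 [0.03801953 0.09785335]
w False 0.03294070661602821 39.47088897228241
0.032639650488378955 [-4.75444403e-01 -8.17456670e-02  1.80475385e+00  3.51499895e-06
  1.42174108e+00 -1.90882652e-01] 6.4
[ 2.53323050e-01  1.82615312e-01  1.52703806e+00 -5.46043348e-04
  1.43229321e+00  5.16435177e-01] 0.032762146360190994
7.85
```

View pics/s1.png

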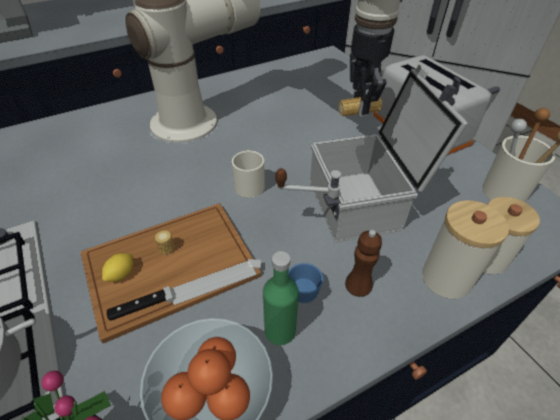

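The picture shows the long cob gripped at about (360,105), above the caddy mouth and clear of the lid. Next I lower and release it, then fetch the short cob.

Run:
```python
from h import *
D=cad(-.005,.04,.27)
robot.movel(np.r_[D[:2],.10],.15);jaws.gripper_to(.06);robot.dwell(.2)
print(sense()['ft_force'])
robot.movel(D,.25)
p=np.array([.4978,-.2095])
P=np.r_[p,.18];y=best(P,[0.,np.pi,-.25,np.pi-.25])
robot.goto(P,down(y));robot.movel(np.r_[p,.048],.15)
jaws.gripper_to(0.,40);print(sense()['gripper_width'],sense()['finger_force'])
robot.movel(np.r_[p,.28],.25)
D=cad(-.005,-.01,.28);yd=best(D,[PSI+np.pi/2,PSI-np.pi/2])
robot.goto(D,down(yd));print(sense()['gripper_width'])
robot.movel(np.r_[D[:2],.105],.15);jaws.gripper_to(.06);robot.dwell(.2)
robot.movel(D,.25)
jaws.gripper_to(0.)
# behind the lid
B=cad(.088+.06+.011+.02,.02,.37)
qs=[robot.solve_ik(B,down(a)) for a in (PSI+np.pi/2,PSI-np.pi/2)];print(B,qs)
cv2.imwrite('pics/s2.png',cams.snapshot('scene'));print(pp('scene','lid_edge'),sense()['t'])
```

```text
[ 0.35883345  0.71919797 -0.42621546]
0.03482313086786028 40.057246685028076
0.03475970932057997
[0.59563402 0.43427563 0.37      ] [array([ 4.66607546e-01,  5.67126894e-01,  8.44689382e-01, -4.44089210e-16,
        1.72977638e+00, -2.41318572e+00]), array([ 4.66607546e-01,  5.67126894e-01,  8.44689382e-01, -4.44089210e-16,
        1.72977638e+00,  7.28406934e-01])]
[([0.6073, 0.4, 0.2968], 0.87)] 19.8833
```

View pics/s2.png

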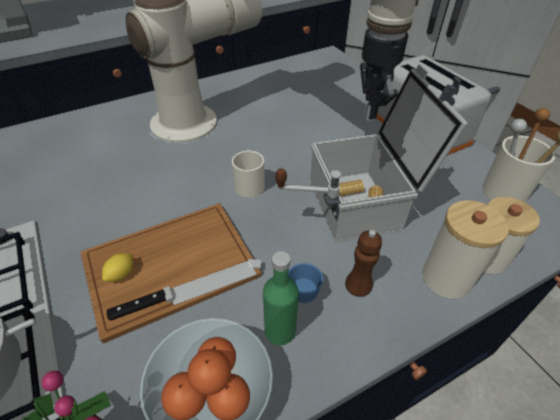

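Both cobs lie in the caddy, at about (350,187) and (375,192), and the board holds only the lemon and knife. Now the lid.

Run:
```python
from h import *
q=down(PSI-np.pi/2)
p=np.array(sense()['tool_pos']);robot.movel(np.r_[p[:2],.40],.3)
X0=.088+.060+.011+.022
robot.movel(cad(X0,.02,.40),.25,q)
robot.movel(cad(X0,.02,.285),.2)
f0=np.array(sense()['ft_force']);print('behind',f0)
def tip(th,r=.14):
    c,s=np.cos(th),np.sin(th)
    return cad(.088-r*c+.012*s+.011,.02,.13+r*s+.012*c+.017)
for th in list(np.linspace(1.8,.15,12))+[.05,0.,-.015]:
    robot.movel(tip(th),.12)
    f=np.array(sense()['ft_force']);print(round(th,2),f.round(1),np.round(sense()['tool_pos'],3)[2])
    if np.linalg.norm(f)>30:print('stop');break
print(sense()['t'])
```

```text
behind [-0.07857427 -0.05216246  0.12438289]
1.8 [ 0.4  1.1 -0.1] 0.282
1.65 [1.  0.2 1.2] 0.286
1.5 [ 0.2  0.8 -0.4] 0.287
1.35 [-0.3  0.2  0.4] 0.286
1.2 [-0.2 -0.7 -0.5] 0.282
1.05 [-0.2  0.5  0.7] 0.274
0.9 [ 0.2  0.2 -0.7] 0.264
0.75 [-0.7  0.6  0.5] 0.251
0.6 [-0.1 -0.4  0.6] 0.236
0.45 [1.5 0.1 0.8] 0.219
0.3 [-1.  -0.7  0.5] 0.199
0.15 [ 0.8  0.2 -0.6] 0.18
0.05 [ 0.1 -0.2  0.8] 0.166
0.0 [-0.1 -0.7  0.7] 0.159
-0.01 [-4.6 -1.  10.4] 0.159
26.875
```

Run:
```python
from h import *
p=np.array(sense()['tool_pos']);robot.movel(p-[0,0,.002],.05);print(sense()['ft_force'])
robot.movel(np.r_[p[:2],.30],.3)
r=cams.snapshot('scene');cams.snapshot('top')
for th in ('lid_edge','bar_pivot','bar_knob'): print(th,pp('scene',th),pp('top',th))
print(cad(-.088,0,.142),cad(-.097,-.085,.148),sense()['t'],sense()['joints'])
cv2.imwrite('pics/s3.png',cv2.resize(r[80:300,200:480],None,fx=2.5,fy=2.5))
```

```text
[-6.59384901 -0.63505582  9.98406545]
lid_edge [([0.5406, 0.1726, 0.1404], 0.67)] [([0.5676, 0.2572, 0.0001], 0.7)]
bar_pivot [([0.6277, 0.1415, 0.1443], 0.8)] [([0.6222, 0.1369, 0.1514], 0.65)]
bar_knob [([0.5584, 0.0492, 0.174], 0.79)] [([0.5609, 0.0482, 0.1748], 0.51)]
[0.54584785 0.17119705 0.142     ] [0.62562217 0.1405041  0.148     ] 28.15 [1.83219865e-01 1.49021158e-01 1.50728628e+00 1.06458487e-05
 1.48674762e+00 4.45043968e-01]
```

View pics/s3.png

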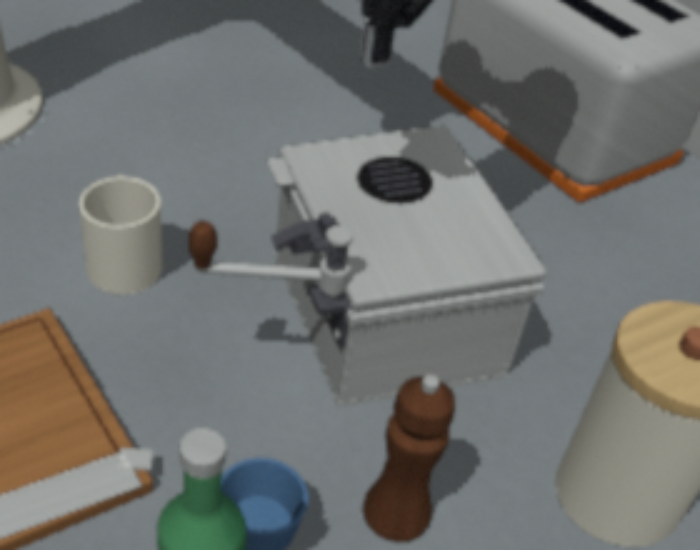

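The lid lies flat and shut. The bar is still swung out, with its knob at crop (203,245) and the keeper at (300,235). The pivot reading agrees with the model (bar ≈1.21 rad), so I push the knob round.

Run:
```python
from h import *
PV=cad(-.097,-.085,.148)[:2]
k=np.array([.5597,.0487])-PV;th0=np.arctan2(k[1],k[0])%(2*np.pi)-PSI-np.pi/2
print('th0',th0)
def pose(th,gap,z=.175):
    f=PSI+np.pi/2+th
    u=np.array([np.cos(f),np.sin(f)]);t=np.array([u[1],-u[0]])
    return np.r_[PV+.112*u-(.023+gap)*t,z],down(f-np.pi)
p,q=pose(th0,.018,.30);robot.goto(p,q)
p,q=pose(th0,.018);robot.movel(p,.2);print(sense()['ft_force'].round(1) if hasattr(sense()['ft_force'],'round') else sense()['ft_force'])
for th in list(np.linspace(th0-.05,.2,9))+[.14,.1,.07,.04,.02,0.]:
    p,q=pose(th,0.);robot.movel(p,.06,q)
    s=sense();f=np.array(s['ft_force']);print(round(th,2),f.round(1))
    if np.linalg.norm(f)>25:print('stop');break
cams.snapshot('scene');print(pp('scene','bar_knob'),cad(-.097,.027,.175),s['t'])
```

```text
th0 1.2098420293639265
[-0.6  0.1  0.2]
1.16 [ 0.2  0.4 -0. ]
1.04 [ 0.  -0.3  0.4]
0.92 [-0.2 -0.6  0.4]
0.8 [ 0.2 -0.7  0.4]
0.68 [-0.1 -0.7  0.7]
0.56 [-0.2 -0.1  0.1]
0.44 [-1.  -1.8  0.4]
0.32 [ 0.3 -1.  -0.4]
0.2 [1.  0.8 0.2]
0.14 [ 0.2  0.1 -0.1]
0.1 [0.5 0.4 1.1]
0.07 [ 1.1 -0.3  0.2]
0.04 [ 0.  -0.2 -0.7]
0.02 [-0.1 -0.   0.5]
0.0 [ 1.6 -1.1  0.5]
[([0.5136, 0.1724, 0.1771], 0.78)] [0.51743848 0.16949184 0.175     ] 35.3667
```

Run:
```python
from h import *
PV=cad(-.097,-.085,.148)[:2]
def pose(th,gap,z=.175):
    f=PSI+np.pi/2+th
    u=np.array([np.cos(f),np.sin(f)]);t=np.array([u[1],-u[0]])
    return np.r_[PV+.112*u-(.023+gap)*t,z]
for g in np.arange(0,-.0121,-.0015):
    robot.movel(pose(0,g),.03);f=np.array(sense()['ft_force']);print(round(g,4),f.round(1))
    if np.linalg.norm(f)>10:break
robot.movel(pose(0,.03),.1);robot.movel(pose(0,.03,.33),.25)
robot.goto([.45,-.05,.35],down(PSI-np.pi/2))
r=cams.snapshot('scene');cams.snapshot('top')
print(pp('scene','bar_knob'),pp('top','bar_knob'),cad(-.097,.027,.175),sense()['t'])
cv2.imwrite('pics/s4.png',cv2.resize(r[100:250,240:440],None,fx=4,fy=4,interpolation=cv2.INTER_CUBIC))
```

```text
0.0 [ 0.8 -1.2 -0.4]
-0.0015 [-0.2 -0.9 -0.2]
-0.003 [-1.1 -1.1 -0.1]
-0.0045 [-1.7 -0.9  1.2]
-0.006 [-2.9 -3.2  1.3]
-0.0075 [-5.1 -7.7  3.6]
-0.009 [ -7.  -11.5   5.4]
[([0.5146, 0.1761, 0.1775], 0.65)] [([0.5224, 0.1734, 0.177], 0.75)] [0.51743848 0.16949184 0.175     ] 39.4667
```

View pics/s4.png

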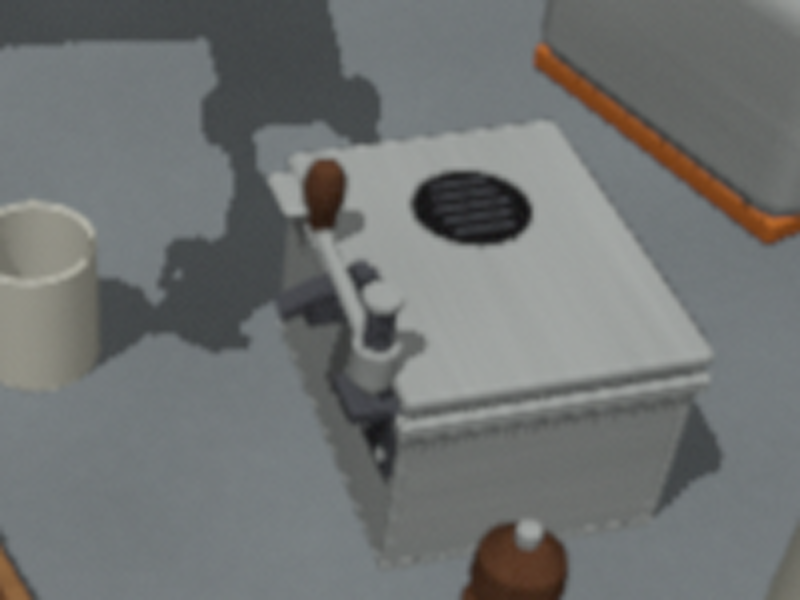

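The bar lies along the caddy front over the keeper, with the knob at crop (325,190). It met a firm stop at about 14 N, and the knob height fits a lift of 2 mm, so it is in the notch. Handing in.

```bash
python3 -c "
from h import *
print(order.close_job())"
```

```text
the job is handed in; nothing more can be done
None
```

Both cobs are in the caddy, the lid is shut, and the bar reads as down in the notch against its stop; the job is handed in at about 40 s, with no verdict returned.

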